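# Put ripe apricots out to dry without bruising them

### The job

The washed apricots are ripe and bruise easily, so handle them gently. Take the lime plastic scoop by its handle, bring its lip down close over the floor of the drying tray's wide bay and tip it until its three apricots have rolled softly out into that bay, then level the empty scoop and lay it back flat on the ledge. Pick the very soft apricot off the saucer with the lightest grip and set it down, not dropped, in the tray's narrow bay; leave the jar, the peg crate and the dustpan where they are.

Things in the scene. Friction and masses are not known exactly. Their poses are not given: they have to be found in the camera images.
- scoop: lime plastic scoop, about 95 g: open-fronted bowl with a straight handle behind, standing on its flat underside, the three smaller apricots in it. Origin: centre of the bowl's underside; z up, +x towards the open lip, handle towards -x. Bowl 124 mm long (x -46 to +78 mm), 90 mm wide, walls 3 mm thick, 46 mm high at the back, lower in front.
- scoop_grip (a point): middle of the scoop's handle, where to take it, at (-80, 0, 36) mm in the scoop's frame. The handle is a flat-sided bar 22 mm wide (y) and 26 mm high (z 23 to 49 mm) from x -46 to -161 mm. A firm grip (30 N or more) keeps the loaded scoop from pivoting between the fingers.
- scoop_lip (a point): middle of the scoop's front lip, at (78, 0, 14.5) mm in the scoop's frame. The bowl's floor is flat to x = +40 mm, then ramps up 17 degrees to the lip: fruit stays in while the scoop is level and rolls out when it is tipped lip-down by some 25 to 40 degrees.
- tray: shallow wooden drying tray, 0.9 kg, loose on the ledge, 200 mm (x) by 310 mm (y), rim 32 mm high, frame 10 mm thick, floor of slats along x (12 mm gaps), their top 12 mm above the ledge. An 8 mm wide cross bar as high as the rim parts it into a wide bay towards -y and a narrow bay towards +y. Origin: centre of the underside; z up.
- wide_bay (a point): centre of the wide bay, on top of the slats, at (0, -52, 12) mm in the tray's frame; axes as the tray. The bay reaches 90 mm along x and 93 mm along y either side of it.
- narrow_bay (a point): centre of the narrow bay, on top of the slats, at (0, 97, 12) mm in the tray's frame; axes as the tray. The bay reaches 90 mm along x and 48 mm along y either side of it.
- apricot_a: ripe apricot, a ball 38 mm across, about 32 g, starting in the scoop. Origin: its centre. It bruises if anything presses or strikes it with more than 15 N.
- apricot_b: ripe apricot, a ball 38 mm across, about 32 g, starting in the scoop. Origin: its centre. It bruises if anything presses or strikes it with more than 15 N.
- apricot_c: ripe apricot, a ball 38 mm across, about 32 g, starting in the scoop. Origin: its centre. It bruises if anything presses or strikes it with more than 15 N.
- soft_apricot: the larger, very soft apricot, a ball 46 mm across, about 55 g, starting on the saucer. Origin: its centre. It bruises if anything, the fingers included, presses or strikes it with more than 20 N in all, that is with both fingers together; a grip force of 3 to 5 N carries it well, and the fingers closing on it add a brief few N.
- saucer: white ceramic saucer, 104 mm across, 14 mm high, flat inside (64 mm across, 5 mm above the ledge), on which the soft apricot lies. Origin: centre of the underside.
- jar: bystander: empty glass jar with its aluminium twist cap on, 84 mm across, 120 mm high. Origin: centre of the underside.
- peg_crate: bystander: wooden crate of clothes pegs, 220 by 150 mm, 75 mm high. Origin: centre of the underside.
- dustpan: bystander: aluminium dustpan, pan 170 by 160 mm, 45 mm high, with a 120 mm tube handle behind it. Origin: under the middle of the pan.
Mind the look-alikes: they are no part of the job. What is shaped like the soft_apricot but red is not meant.

How it is judged:
By the outcome, as a careful person would: the job done as asked, in the order asked, and still so for the second after the job is handed in, with the robot touching nothing.
It also fails if it takes over 72 s, if anything falls off the work surface, if the arm or the gripper's body presses on something with over 40 N, if the wrist force passes 120 N, or if a joint passes its speed limit or range.

### The arm

A 6-joint arm with a two-finger parallel gripper is mounted at the origin on the work surface. World frame = base frame: x ahead of the robot, y to its left, z up, the work surface at z = 0. Lengths are in mm, angles in rad, forces in N, time in s.
With the tool pointing down it reaches from about 300 to 775 mm from the base axis. Payload 14.6 kg.
Tool frame: the origin (TCP) lies at the very end of the fingers, on their centre line; the grasp point (between the pads) lies 19 mm behind it; z points along the fingers, y is the line along which they close (so a half turn about z gives the same grasp; the last joint's range is limited). The gripper opens to 94 mm and grips with 3 to 60 N. Pads are 16 mm wide; open, the fingers measure 119 mm over their backs; the gripper's body (75 mm by 177 mm) begins 78 mm behind the grasp point.
Start: joints at [1.067, 0.3, 1.521, -0, 1.321, -0.067], TCP at [232.669, 498.352, 205.446] pointing down, gripper open.
Joint ranges: [-3.03, 3.03], [-0.79, 2.21], [0.23, 2.52], [-1.04, 4.18], [0, 3.07], [-2.55, 2.55]. Speed limits (rad/s): [2.22, 2.22, 2.57, 3.14, 3.14, 3.14].

### API

Orientations are given as [roll, pitch, yaw] about the fixed x, y, z axes, in that order (R = Rz(yaw) Ry(pitch) Rx(roll)).
In Python, from cell import manip gives the robot as it stands.
- The arm moves only by the tool servo_tool, never from a script. Its argument "rows" is a list of rows, each a list of 7 numbers: the turn, a rotation vector about the world's x, y, z in degrees, then the shift along the world's x, y, z in mm, then the closure, from 0 (fully open) to 1 (shut). In form: [[rx, ry, rz, dx, dy, dz, fingers], ...]. A call has 1 to 20 rows; each row shifts and turns the commanded pose from where the row before left it; what a row does not reach is not made up. A row lasts 1/8 s, in which the tool goes at most 62.5 mm and 10.7 degrees, less where a joint would pass 70% of its speed; a pose out of reach is approached as far as the arm can. A call with a gripper value outside its range is refused whole. The fingers move at their own pace and stop on an object; "grip_force" is the grip in N (left out, the last holds). Time passes only in rows, so rows that do not move let the fingers close. It gives the time, the measured TCP pose, the force, the opening and the grip force at its end, in the units of the state.
- manip.read_state(): the state, without advancing time (a new reading comes with each control period).
- manip.camera(name): name is "scene" or "side" or "wrist"; returns the picture (400x640x3 uint8, red, green, blue); there is no depth.
- manip.camera_info(name): a dict with "fx", "fy", "cx", "cy" (pixels), "position" and "rotation" of the camera in the world; the wrist camera has in their place "T_tool_cam" (4x4, takes a point from camera to tool coordinates, whose origin is the TCP and whose axes are the flange's). Camera axes: x right, y down, z forward; pixel columns grow to the right and rows downward; lengths in mm; the calibration is good to about 2 mm. A picture is of the moment at which its call begins: read the wrist's pose just before it. camera_info takes no time and is no camera call.
- manip.sign_off(): hands the job in; it is judged then, once.
The state is a dict: "clock": time; "joints": joint angles; "qd": joint speeds; "effort": joint torques, N m; "eef_pos": TCP position; "eef_rot": TCP orientation; "wrist_force": force on the tool from outside, world axes, zero at the start; "moment": the same for the moment, N m; "finger_gap": finger opening in mm; "finger_force": force on a finger pad.
Only numpy, scipy, OpenCV 4.12 (cv2) and the standard library are available. Lean on these libraries where they do the work, as an engineer would, in place of code of your own. Each camera call takes 0.05 s, during which the arm holds its last target. There are 200 camera calls.

## Working session

There is one attempt and no reset: what is moved stays moved. The work goes in short steps, Python scripts to look and compute and a tool call to move; the robot and the scene stay as the last step left them, time stands still between calls to the robot, and variables do not carry over. Pictures are saved under pics/ and viewed, at most 10 in all, crops included, and the job is handed in when it is done.

Besides the shell and the picture viewer there is one more tool, called after "Emit:" by a JSON object that holds its "fn" and its "kwargs", one argument or row to a line. servo_tool: Moves the arm, as the interface text tells. Its arguments: {"type":"object","properties":{"rows":{"type":"array","items":{"type":"array","items":{"type":"number"}}},"grip_force":{"type":"number"}},"required":["rows"]}

```bash
mkdir -p pics; ls
python3 - <<'E'
from cell import manip
import cv2,numpy as np
np.set_printoptions(precision=4,suppress=True)
for n in("scene","side"):
    im=manip.camera(n); cv2.imwrite(f"pics/{n}0.png",im[:,:,::-1])
    print(n,manip.camera_info(n))
print(manip.camera_info("wrist"))
s=manip.read_state(); print(s)
E
```

```text
pics
scene {'fx': 407.1340248430497, 'fy': 407.1340248430497, 'cx': 314.71100330655753, 'cy': 199.17496710841522, 'position': array([1125.3038, -377.2878,  898.6802]), 'rotation': array([-2.4373,  0.0111,  0.9194])}
side {'fx': 380.4518680116474, 'fy': 380.4518680116474, 'cx': 320.37989117757394, 'cy': 203.10504120264147, 'position': array([ 519.0113, -791.6884, 1064.3526]), 'rotation': array([-2.4359, -0.0084, -0.0444])}
{'fx': 317.8964649471767, 'fy': 317.8964649471767, 'cx': 322.5286750186677, 'cy': 201.27998044480796, 'T_tool_cam': array([[   0.0001,   -0.9617,   -0.2741,   79.7296],
       [   1.    ,    0.0001,   -0.0002,   -0.2798],
       [   0.0002,   -0.2741,    0.9617, -179.2161],
       [   0.    ,    0.    ,    0.    ,    1.    ]])}
{'clock': 0.1, 'joints': array([ 1.0674,  0.3004,  1.5215, -0.    ,  1.3207, -0.0666]), 'qd': array([-0.0003, -0.0015, -0.0019, -0.0005, -0.0003,  0.0008]), 'effort': array([  0.0025, -53.2639, -35.3284,   0.071 ,   0.0234,  -0.0001]), 'eef_pos': array([232.5635, 498.1504, 204.9531]), 'eef_rot': array([-3.1406, -0.0001,  2.7048]), 'wrist_force': array([-0.3013,  0.0874,  0.027 ]), 'moment': array([ 0.0684,  0.0353, -0.026 ]), 'finger_force': 0.0, 'finger_gap': 93.7501783565648}
```

View pics/scene0.png

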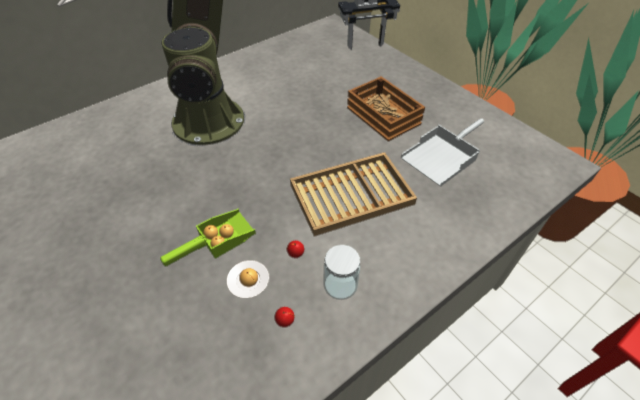

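View pics/side0.png

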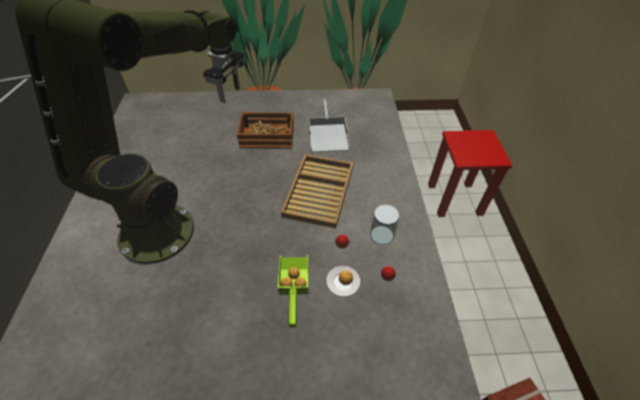

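The scene view shows the lime scoop with three apricots (bowl about 228,232, handle end 165,260), the saucer with an orange apricot (249,277), the tray (352,192) with its narrow bay to the right, the jar (341,272), crate and dustpan. The side view shows the scoop bowl (294,275), saucer (343,280) and tray (318,190).
Soft-apricot candidates in the scene view are orange (249,277), red (296,248) and red (285,316). The orange one on the saucer fits the description, and the red ones are the look-alikes.

```bash
cat > h.py <<'E'
from cell import manip
import cv2,numpy as np
from scipy.spatial.transform import Rotation as Ro
np.set_printoptions(precision=1,suppress=True)
def pose(s):
    T=np.eye(4);T[:3,:3]=Ro.from_euler('xyz',s['eef_rot']).as_matrix();T[:3,3]=s['eef_pos'];return T
def cam(n):
    i=manip.camera_info(n)
    if n=="wrist": T=pose(manip.read_state())@i['T_tool_cam']
    else: T=np.eye(4);T[:3,:3]=Ro.from_euler('xyz',i['rotation']).as_matrix();T[:3,3]=i['position']
    return manip.camera(n),i,T
def ray(c,p):
    _,i,T=c;p=np.atleast_2d(np.asarray(p,float))
    d=np.c_[(p[:,0]-i['cx'])/i['fx'],(p[:,1]-i['cy'])/i['fy'],np.ones(len(p))]@T[:3,:3].T
    return T[:3,3],d
def onz(c,p,z):
    o,d=ray(c,p);return o+d*((z-o[2])/d[:,2])[:,None]
def tri(c1,p1,c2,p2):
    o1,d1=ray(c1,p1);o2,d2=ray(c2,p2);A=np.c_[d1[0],-d2[0]]
    t=np.linalg.lstsq(A,o2-o1,rcond=None)[0];a=o1+t[0]*d1[0];b=o2+t[1]*d2[0]
    return (a+b)/2,np.linalg.norm(a-b)
def proj(c,P):
    _,i,T=c;q=(np.atleast_2d(P)-T[:3,3])@T[:3,:3];return np.c_[q[:,0]/q[:,2]*i['fx']+i['cx'],q[:,1]/q[:,2]*i['fy']+i['cy']]
def hsv(c): return cv2.cvtColor(c[0],cv2.COLOR_RGB2HSV)
def mask(c,lo,hi): return cv2.inRange(hsv(c),lo,hi)
LIME=((30,150,70),(50,255,255)); ORANGE=((8,130,120),(24,255,255)); RED=((0,180,80),(5,255,255))
def blobs(m,amin=30):
    n,l,s,c=cv2.connectedComponentsWithStats(m); return [(c[k],s[k]) for k in range(1,n) if s[k][4]>=amin]
E
python3 - <<'E'
from h import *
C={n:cam(n) for n in("scene","side")}
for n,c in C.items():
    for nm,m in(("lime",LIME),("orange",ORANGE),("red",RED)):
        print(n,nm,[(b[0],b[1].tolist()) for b in blobs(mask(c,*m),40)])
    m=mask(c,*LIME); cs=max(cv2.findContours(m,0,2)[0],key=cv2.contourArea)
    r=cv2.minAreaRect(cs);print("limerect",r, cv2.approxPolyDP(cv2.convexHull(cs),3,True)[:,0].tolist())
    h=hsv(c)
    for p in {"scene":[(249,277),(240,285),(352,180),(300,190)],"side":[(343,280),(330,285),(318,190),(300,220)]}[n]: print(p,h[p[1],p[0]])
    m=cv2.inRange(h,(8,60,60),(25,255,255)); m=cv2.morphologyEx(m,cv2.MORPH_CLOSE,np.ones((7,7)))
    for k in cv2.findContours(m,0,2)[0]:
        if cv2.contourArea(k)>1000: print("wood",cv2.approxPolyDP(cv2.convexHull(k),4,True)[:,0].tolist())
E
```

```text
scene lime [(array([214.5, 236.5]), [161, 209, 94, 56, 1610])]
scene orange [(array([387.7, 103.8]), [349, 77, 75, 47, 527]), (array([474. ,  88.4]), [462, 84, 22, 12, 147]), (array([500.4, 100.3]), [483, 87, 32, 28, 438]), (array([382.4, 117.5]), [349, 98, 73, 34, 138]), (array([382.3, 125. ]), [348, 106, 73, 33, 137]), (array([577.9, 150.1]), [569, 147, 16, 10, 85]), (array([595.3, 156.4]), [590, 151, 13, 12, 75]), (array([606.3, 184.1]), [575, 159, 55, 43, 1391]), (array([212.9, 234.4]), [204, 225, 20, 21, 217]), (array([226.3, 229.8]), [220, 225, 13, 11, 110]), (array([248.7, 276.1]), [241, 269, 16, 15, 196])]
scene red [(array([295.4, 248.2]), [288, 241, 16, 15, 181]), (array([284.4, 316.1]), [276, 307, 18, 19, 261]), (array([631.2, 342.2]), [616, 317, 24, 49, 630])]
limerect ((205.4461669921875, 241.53076171875), (36.59024429321289, 94.76253509521484), 60.2551155090332) [[254, 231], [217, 256], [167, 264], [161, 259], [201, 223], [237, 209]]
(249, 277) [ 19 148 231]
(240, 285) [ 17   7 245]
(352, 180) [ 22  98 230]
(300, 190) [ 21  99 224]
wood [[416, 196], [413, 204], [314, 23
[... 449 characters left out ...]
([286.3, 281.3]), [281, 277, 11, 9, 69]), (array([299.7, 281.3]), [295, 277, 11, 9, 70])]
side red [(array([476.2, 148.9]), [444, 130, 68, 38, 1961]), (array([341.7, 239.2]), [337, 236, 11, 7, 64]), (array([388. , 271.4]), [382, 267, 12, 9, 85])]
limerect ((292.5, 290.5), (67.0, 29.0), 90.0) [[307, 257], [307, 287], [295, 324], [289, 324], [278, 287], [280, 258]]
(343, 280) [ 16 162 104]
(330, 285) [ 16  16 211]
(318, 190) [ 21 118 171]
(300, 220) [18 75 61]
wood [[304, 154], [353, 163], [335, 227], [281, 214]]
wood [[241, 112], [292, 112], [291, 148], [239, 147]]
wood [[639, 399], [598, 399], [130, 92], [121, 71], [141, 58], [290, 0], [639, 0]]
wood [[225, 12], [132, 10], [90, 0], [220, 0]]
```

Run:
```python
from h import *
C={n:cam(n) for n in("scene","side")}
S,D=C["scene"],C["side"]
print("soft",tri(S,(249,277),D,(345.7,277)))
print("red1",tri(S,(296,248.3),D,(342,240.5)),"red2",tri(S,(285,316.3),D,(388.2,272.5)))
print("handle end",tri(S,(164,261.5),D,(292,323)))
print("lip mid?",onz(S,(245.5,220),14),onz(D,(293.5,258),14))
print("tray S z30",onz(S,[(416,196),(314,235),(290,178),(384,152)],30));print("tray D z30",onz(D,[(304,154),(353,163),(335,227),(281,214)],30))
print("jar",onz(S,(342,258),120),onz(D,(386,215),120))
print("dustpan",onz(S,[(402,154),(440,184),(478,157),(436,127)],0))
```

```text
soft (array([ 631.2, -212.1,   30.2]), np.float64(0.08002384778413577))
red1 (array([631.3, -73. ,  25.8]), np.float64(0.4058394103807762)) red2 (array([ 765.1, -199.3,   26.3]), np.float64(0.027489972654564033))
handle end (array([ 468.4, -356. ,   37.3]), np.float64(3.0818665700265235))
lip mid? [[ 464.7 -124.4   14. ]] [[ 470.5 -127.3   14. ]]
tray S z30 [[697.7 294.3  30. ]
 [628.7 -13.1  30. ]
 [423.2  54.8  30. ]
 [511.7 348.3  30. ]]
tray D z30 [[512.7 349.4  30. ]
 [704.1 290.4  30. ]
 [611.7 -19.8  30. ]
 [427.6  43.7  30. ]]
jar [[768.4 -39.4 120. ]] [[769.2 -45.6 120. ]]
dustpan [[532.5 412.    0. ]
 [693.8 408.3   0. ]
 [689.4 590.6  -0. ]
 [509.  597.6   0. ]]
```

Emit:
{"fn": "servo_tool", "kwargs": {
  "rows": [
    [0,0,-4.64,16.8,-50,3.2,0],
    [0,0,-4.64,16.8,-50,3.2,0],
    [0,0,-4.64,16.8,-50,3.2,0],
    [0,0,-4.64,16.8,-50,3.2,0],
    [0,0,-4.64,16.8,-50,3.2,0],
    [0,0,-4.64,16.8,-50,3.2,0],
    [0,0,-4.64,16.8,-50,3.2,0],
    [0,0,-4.64,16.8,-50,3.2,0],
    [0,0,-4.64,16.8,-50,3.2,0],
    [0,0,-4.64,16.8,-50,3.2,0],
    [0,0,-4.64,16.8,-50,3.2,0],
    [0,0,-4.64,16.8,-50,3.2,0],
    [0,0,-4.64,16.8,-50,3.2,0],
    [0,0,-4.64,16.8,-50,3.2,0],
    [0,0,0,0,0,0,0],
    [0,0,0,0,0,0,0]
  ]
}}

```text
clock: 2.3
eef_pos: [467.6, -201.2, 250.0]
eef_rot: [-3.141, -0.0, 1.572]
wrist_force: [-0.1, -0.2, -1.6]
finger_gap: 93.8
finger_force: 0.0
```

Run:
```python
from h import *
c=cam("wrist"); s=manip.read_state(); print(s['clock'],s['eef_pos'],np.degrees(s['eef_rot']),s['joints'].round(2))
cv2.imwrite("pics/w1.png",c[0][:,:,::-1]); np.savez("w1.npz",im=c[0],T=c[2])
m=mask(c,*LIME); k=max(cv2.findContours(m,0,2)[0],key=cv2.contourArea)
print(cv2.approxPolyDP(cv2.convexHull(k),4,True)[:,0].tolist())
for nm,q in(("o",ORANGE),("r",RED)): print(nm,[(b[0],b[1].tolist()) for b in blobs(mask(c,*q),100)])
```

```text
2.35 [ 467.7 -200.8  250.2] [-180.    -0.    90.1] [-0.5  0.2  1.6  0.   1.4 -0.5]
[[290, 114], [358, 116], [359, 213], [328, 294], [315, 291], [289, 215]]
o [(array([324.9, 164.4]), [311, 150, 29, 29, 608]), (array([448.8, 185.6]), [432, 170, 36, 33, 873]), (array([308., 191.]), [294, 177, 29, 28, 581]), (array([339.7, 192.2]), [326, 179, 28, 27, 582]), (array([119.8, 328.1]), [112, 311, 19, 38, 163]), (array([529.5, 359.9]), [519, 344, 16, 28, 140]), (array([115.7, 361.5]), [111, 350, 15, 22, 126]), (array([525.4, 395.8]), [296, 390, 337, 10, 1504])]
r [(array([461. ,  69.2]), [441, 51, 40, 39, 1017]), (array([552.9, 175. ]), [533, 159, 40, 34, 912])]
```

View pics/w1.png

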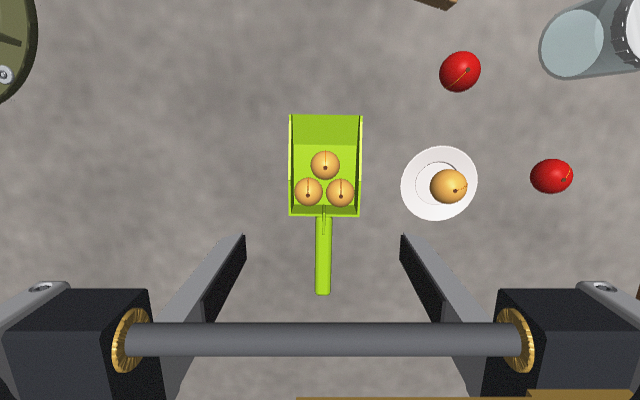

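The wrist view shows the scoop (bowl 290–360 by 114–216, handle end 321,293), the saucer (439,183) with the orange soft apricot (449,186), and the red balls (461,70) and (552,176).

```bash
cat >> h.py <<'E'
def handle(c,r0,r1,z=49):
    m=mask(c,*LIME);L=[];R=[]
    for r in range(r0,r1):
        x=np.where(m[r,250:420]>0)[0]+250
        if len(x)>4: L.append((x.min(),r));R.append((x.max()+1,r))
    out=[]
    for q in(L,R):
        P=onz(c,q,z);f=np.polyfit(P[:,1],P[:,0],1,w=np.ones(len(P)));out.append((f,P[:,1].min(),P[:,1].max()))
    return out
E
python3 - <<'E'
from h import *
import h
d=np.load("w1.npz"); c=(d['im'],manip.camera_info("wrist"),d['T'])
H=handle(c,235,288)
for f,a,b in H: print("edge slope",f[0].round(4),"x at -280",np.polyval(f,-280),a,b)
print("handle end z49",onz(c,(321.5,294.5),49),"z23",onz(c,(321.5,294.5),23))
print("bowl back corners z46",onz(c,[(289,216),(361,217)],46))
print("lip corners z14",onz(c,[(291,114),(361.5,115)],14))
print("soft z28", onz(c,(449,186.5),28))
m=cv2.inRange(hsv(c),(0,0,190),(180,40,255)); 
for b in blobs(m,800): print("white",b[0],b[1])
E
```

```text
edge slope 0.021 x at -280 458.6771925810968 -349.9975492222153 -274.90899825559836
edge slope 0.0164 x at -280 479.42803019388305 -349.9794502886223 -274.89139900447816
handle end z49 [[ 466.3 -361.4   49. ]] z23 [[ 466.2 -377.8   23. ]]
bowl back corners z46 [[ 425.  -250.3   46. ]
 [ 516.5 -251.5   46. ]]
lip corners z14 [[ 427.8 -125.6   14. ]
 [ 516.6 -126.8   14. ]]
soft z28 [[ 631.4 -215.9   28. ]]
white [435.6 182.1] [ 400  145   78   76 3456]
```

Emit:
{"fn": "servo_tool", "kwargs": {
  "rows": [
    [0,0,0,0,-25,-25,0],
    [0,0,0,0,-25,-25,0],
    [0,0,0,0,-25,-25,0],
    [0,0,0,0,0,-25,0],
    [0,0,0,0,0,0,0]
  ]
}}

```text
clock: 2.98
eef_pos: [467.3, -275.3, 149.2]
eef_rot: [-3.139, -0.002, 1.572]
wrist_force: [-1.0, -0.4, 0.6]
finger_gap: 94.2
finger_force: 0.0
```

Run:
```python
from h import *
c=cam("wrist"); s=manip.read_state(); print(s['clock'],s['eef_pos'],np.degrees(s['eef_rot']))
cv2.imwrite("pics/w2.png",c[0][:,:,::-1]); np.savez("w2.npz",im=c[0],T=c[2])
m=mask(c,*LIME); k=max(cv2.findContours(m,0,2)[0],key=cv2.contourArea)
print(cv2.approxPolyDP(cv2.convexHull(k),3,True)[:,0].tolist())
print("o",[(b[0],b[1].tolist()) for b in blobs(mask(c,*ORANGE),300)])
```

```text
3.025 [ 467.9 -275.7  150.7] [-180.    -0.    90.1]
[[275, 26], [374, 31], [374, 174], [329, 285], [313, 282], [275, 172]]
o [(array([326.5, 101.1]), [307, 81, 40, 40, 1167]), (array([501.7, 130.9]), [477, 108, 51, 47, 1771]), (array([302.9, 140.4]), [284, 121, 39, 39, 1102]), (array([347.2, 142.1]), [328, 123, 39, 38, 1094]), (array([524.4, 395.8]), [296, 390, 337, 10, 1502])]
```

View pics/w2.png

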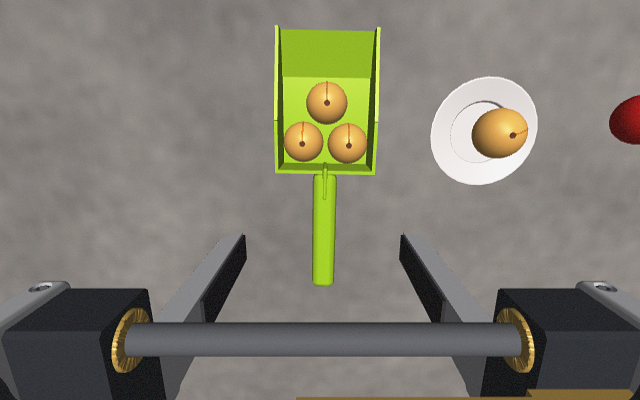

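Run:
```python
from h import *
i=manip.camera_info("wrist");W=[(np.load(f)['im'],i,np.load(f)['T']) for f in("w1.npz","w2.npz")]
for n,a,b in(("end",(321.5,294.5),(321,286)),("bl",(289,216),(275,173)),("br",(361,217),(375.5,174.5)),("lip l",(291,114.5),(277,28)),("lip r",(361.5,115.5),(379,29)),("soft",(449,186.5),(501.7,131)),("lipmid",(326,114),(328,29))):
    print(n,tri(W[0],a,W[1],b))
H=handle(W[1],190,280)
for f,a,b in H: print(f[0].round(4),np.polyval(f,-281))
```

```text
end (array([ 465.9, -375.1,   27.4]), np.float64(0.5990570314754731))
bl (array([ 425.3, -248.6,   51.2]), np.float64(0.5716837550188911))
br (array([ 515.6, -251. ,   46.7]), np.float64(1.7288363944150382))
lip l (array([ 427.8, -126.3,   20.9]), np.float64(1.2889186038396752))
lip r (array([ 515.8, -127.3,   22.2]), np.float64(0.1658661079489172))
soft (array([ 626.2, -212.8,   40.1]), np.float64(0.6267777160849041))
lipmid (array([ 471.8, -125.6,   14.3]), np.float64(0.185575993745328))
0.0165 458.48000419012686
0.0138 479.2304810178891
```

Emit:
{"fn": "servo_tool", "kwargs": {
  "rows": [
    [0,0,-0.9,1,-7.5,-33.2,0],
    [0,0,0,0,0,-30,0],
    [0,0,0,0,0,-30,0],
    [0,0,0,0,0,-25,0],
    [0,0,0,0,0,-15,0],
    [0,0,0,0,0,0,0.5],
    [0,0,0,0,0,0,0.7],
    [0,0,0,0,0,0,0.75],
    [0,0,0,0,0,0,0.8],
    [0,0,0,0,0,0,1],
    [0,0,0,0,0,0,1],
    [0,0,0,0,0,0,1],
    [0,0,0,0,0,0,1]
  ],
  "grip_force": 45
}}

```text
clock: 4.65
eef_pos: [468.8, -284.2, 17.0]
eef_rot: [-3.142, -0.0, 1.555]
wrist_force: [-0.8, 0.3, 0.2]
finger_gap: 21.9
finger_force: 45.0
```

Emit:
{"fn": "servo_tool", "kwargs": {
  "rows": [
    [0,0,0,0,0,1,1],
    [0,0,0,0,0,3,1],
    [0,0,0,0,0,6,1],
    [0,0,0,0,0,10,1],
    [0,0,0,0,0,12,1],
    [0,0,0,0,0,14,1],
    [0,0,0,0,0,14,1],
    [0,0,0,0,0,12,1],
    [0,0,0,0,0,8,1],
    [0,0,0,0,0,4,1],
    [0,0,0,0,0,1,1]
  ]
}}

```text
clock: 6.02
eef_pos: [468.8, -284.1, 102.0]
eef_rot: [-3.141, -0.0, 1.555]
wrist_force: [-0.2, -0.4, -1.9]
finger_gap: 21.4
finger_force: 45.0
```

Run:
```python
from h import *
c=cam("scene"); d=cam("side"); w=cam("wrist")
s=manip.read_state(); print(s['eef_pos'],s['eef_rot'],s['wrist_force'],s['moment'],s['joints'].round(2))
a=cv2.resize(c[0][148:295,230:425],None,fx=4,fy=4,interpolation=cv2.INTER_CUBIC)
cv2.imwrite("pics/crop1.png",a[:,:,::-1])
b=cv2.resize(d[0][145:235,270:365],None,fx=4,fy=4,interpolation=cv2.INTER_CUBIC)
e=cv2.resize(w[0][0:360,200:580],(380,360))
cv2.imwrite("pics/crop2.png",np.hstack([b,e])[:,:,::-1])
```

```text
[ 468.7 -284.1  101.7] [-3.1 -0.   1.6] [-0.3 -0.2 -2.1] [-0.2  0.   0.1] [-0.6  0.4  1.6 -0.   1.1 -0.6]
```

View pics/crop1.png

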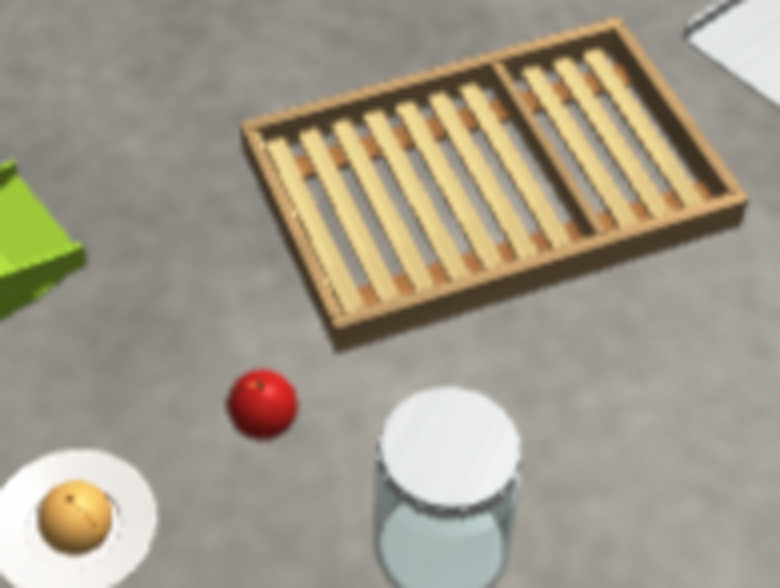

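View pics/crop2.png

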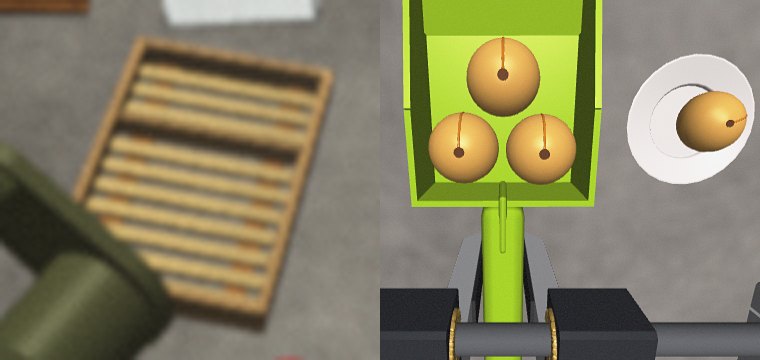

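The crops show the tray's rim-top corners at about (243,124), (617,22), (745,198), (335,322) in crop 1. The orange soft apricot on the saucer is at crop (75,516), which is scene (249,277), and the red ball beside it is the look-alike. The three apricots sit safely at the back of the held scoop.

Run:
```python
from h import *
C={n:cam(n) for n in("scene","side")};S,D=C["scene"],C["side"]
f=lambda p,o:np.array(o)+(np.array(p)+.5)/4-.5
cs=f([(243,124),(617,22),(746,196),(335,322)],(230,148)); P=onz(S,cs,32);print(P)
cd=f([(140,39),(332,70),(264,309)],(270,145)); print(onz(D,cd,32))
for a,b in((1,0),(2,1),(3,2)): print(tri(S,cs[a],D,cd[b]))
# fit rigid rect
M=np.array([(-100,-155),(-100,155),(100,155),(100,-155)]);
def fit(M,Q):
    m,q=M.mean(0),Q.mean(0);U,_,V=np.linalg.svd((M-m).T@(Q-q));R=(U@V).T;return R,q-R@m
for Q,MM in((P[:,:2],M),(onz(D,cd,32)[:,:2],M[1:])):
    R,t=fit(MM,Q);print("yaw",np.degrees(np.arctan2(R[1,0],R[0,0])),"c",t,"wide",R@[0,-52]+t,"narrow",R@[0,97]+t,"res",np.linalg.norm((MM@R.T+t)-Q,axis=1))
```

```text
[[427.5  53.2  32. ]
 [516.5 342.8  32. ]
 [700.5 291.4  32. ]
 [611.2  -1.9  32. ]]
[[515.1 344.8  32. ]
 [702.8 293.3  32. ]
 [615.1   0.4  32. ]]
(array([515.3, 344.5,  31.2]), np.float64(1.6467140753402278))
(array([702.2, 288.9,  35.7]), np.float64(0.7047614509097011))
(array([614.6,  -4.3,  37.9]), np.float64(0.2957849929489414))
yaw -16.7672936414262 c [563.9 171.4] wide [548.9 121.6] narrow [591.9 264.3] res [4.3 6.8 3.9 5.5]
yaw -16.456567905945313 c [564.4 172.8] wide [549.7 122.9] narrow [591.9 265.8] res [5.6 1.5 4.8]
```

Emit:
{"fn": "servo_tool", "kwargs": {
  "rows": [
    [0,0,-0.14,0.24,2,0,1],
    [0,0,-0.34,0.6,5,0,1],
    [0,0,-0.6,1.1,9,0,1],
    [0,0,-0.88,1.6,13,0,1],
    [0,0,-1.0,1.8,15,0,1],
    [0,0,-1.08,1.9,16,0,1],
    [0,0,-1.08,1.9,16,0,1],
    [0,0,-1.08,1.9,16,0,1],
    [0,0,-1.08,1.9,16,0,1],
    [0,0,-1.08,1.9,16,0,1],
    [0,0,-1.08,1.9,16,0,1],
    [0,0,-1.08,1.9,16,0,1],
    [0,0,-1.08,1.9,16,0,1],
    [0,0,-1.08,1.9,16,0,1],
    [0,0,-1.0,1.8,15,0,1],
    [0,0,-0.88,1.6,13,0,1],
    [0,0,-0.6,1.1,9,0,1],
    [0,0,-0.34,0.6,5,0,1],
    [0,0,-0.14,0.24,1,0,1],
    [0,0,0,0,0,0,1]
  ]
}}

```text
clock: 8.78
eef_pos: [496.6, -53.3, 102.1]
eef_rot: [-3.142, 0.0, 1.282]
wrist_force: [-0.6, -0.1, -2.2]
finger_gap: 21.4
finger_force: 45.0
```

Run:
```python
from h import *
s=manip.read_state(); print(s['eef_pos'],np.degrees(s['eef_rot']),s['joints'].round(2))
w=cam("wrist"); print("o",[(b[0],b[1].tolist()) for b in blobs(mask(w,*ORANGE),300)])
print("lip",onz(w,np.array([[328,20]]),99.5))
m=mask(w,*LIME);print(cv2.approxPolyDP(cv2.convexHull(max(cv2.findContours(m,0,2)[0],key=cv2.contourArea)),3,True)[:,0].tolist())
th=np.radians(np.arange(0,41,2));u=np.array([.286,.958])
L=np.array([542,98.])
for t in th: 
  lz=99.5-(99.5-30)*min(1,np.degrees(t)/14) if np.degrees(t)<14 else max(20,30-(np.degrees(t)-14)*10/8)
  p=L+(-158*np.cos(t)+2.5*np.sin(t))*u; print(round(np.degrees(t)),p,round(lz+158*np.sin(t)+2.5*np.cos(t),1))
```

```text
[496.6 -53.3 102.1] [-180.     0.    73.5] [-0.2  0.3  1.8 -0.   1.1  0.1]
o [(array([318.7,  67.3]), [283, 29, 74, 75, 3994]), (array([278.5, 137.3]), [244, 103, 70, 69, 3481]), (array([357.8, 139.3]), [323, 105, 70, 69, 3539]), (array([508.4, 315.1]), [486, 306, 48, 17, 563]), (array([366.5, 395.8]), [132, 390, 343, 10, 1522])]
lip [[534.7  64.9  99.5]]
[[421, 0], [421, 111], [413, 205], [341, 321], [306, 322], [232, 206], [224, 117], [223, 0]]
0 [496.8 -53.4] 102.0
2 [496.9 -53.2] 97.6
4 [497.  -52.8] 93.2
6 [497.1 -52.3] 88.7
8 [497.4 -51.6] 84.3
10 [497.6 -50.6] 79.8
12 [497.9 -49.6] 75.2
14 [498.3 -48.3] 70.6
16 [498.8 -46.8] 73.5
18 [499.2 -45.2] 76.2
20 [499.8 -43.4] 78.9
22 [500.4 -41.4] 81.5
24 [501.  -39.3] 86.5
26 [501.7 -37. ] 91.5
28 [502.4 -34.5] 96.4
30 [503.2 -31.9] 101.2
32 [504.1 -29.1] 105.8
34 [504.9 -26.1] 110.4
36 [505.9 -23. ] 114.9
38 [506.8 -19.8] 119.2
40 [507.8 -16.4] 123.5
```

Emit:
{"fn": "servo_tool", "kwargs": {
  "rows": [
    [-0.48,0.14,0,0,0,-1.1,1],
    [-0.96,0.29,0,0.05,0.1,-2.2,1],
    [-0.96,0.29,0,0.05,0.2,-2.2,1],
    [-0.96,0.29,0,0.1,0.2,-2.2,1],
    [-0.96,0.29,0,0.1,0.3,-2.2,1],
    [-0.96,0.29,0,0.1,0.3,-2.2,1],
    [-0.96,0.29,0,0.1,0.3,-2.2,1],
    [-0.96,0.29,0,0.1,0.4,-2.2,1],
    [-0.96,0.29,0,0.1,0.4,-2.2,1],
    [-0.96,0.29,0,0.1,0.5,-2.3,1],
    [-0.96,0.29,0,0.15,0.5,-2.3,1],
    [-0.96,0.29,0,0.15,0.5,-2.3,1],
    [-0.96,0.29,0,0.15,0.6,-2.3,1],
    [-0.96,0.29,0,0.2,0.6,-2.3,1],
    [-0.48,0.14,0,0.1,0.2,-1.1,1],
    [0,0,0,0,0,0,1],
    [0,0,0,0,0,0,1]
  ]
}}

```text
clock: 10.95
eef_pos: [498.2, -48.1, 70.8]
eef_rot: [-3.141, 0.245, 1.282]
wrist_force: [-0.2, -0.6, -2.6]
finger_gap: 21.7
finger_force: 45.0
```

Run:
```python
from h import *
s=manip.read_state(); print(s['eef_pos'],np.degrees(s['eef_rot']),s['joints'].round(2),s['wrist_force'])
S=cam("scene");D=cam("side")
a=cv2.resize(S[0][150:250,270:390],None,fx=4,fy=4,interpolation=cv2.INTER_CUBIC)
b=cv2.resize(D[0][145:245,270:350],None,fx=4,fy=4,interpolation=cv2.INTER_CUBIC)
cv2.imwrite("pics/crop3.png",np.hstack([a,b])[:,:,::-1])
T=pose(s); Rt=T[:3,:3]; print(Rt)
# lip from TCP: tool x = scoop x ; tool z = -scoop z
print("lip",T[:3,3]+Rt@[158,0,-2.5+0])
```

```text
[498.2 -48.1  70.8] [-179.9   14.    73.5] [-0.   0.4  1.8 -0.3  1.1  0.4] [-0.2 -0.6 -2.6]
[[ 0.3  1.  -0.1]
 [ 0.9 -0.3 -0.2]
 [-0.2 -0.  -1. ]]
lip [542.   99.4  34.9]
```

View pics/crop3.png

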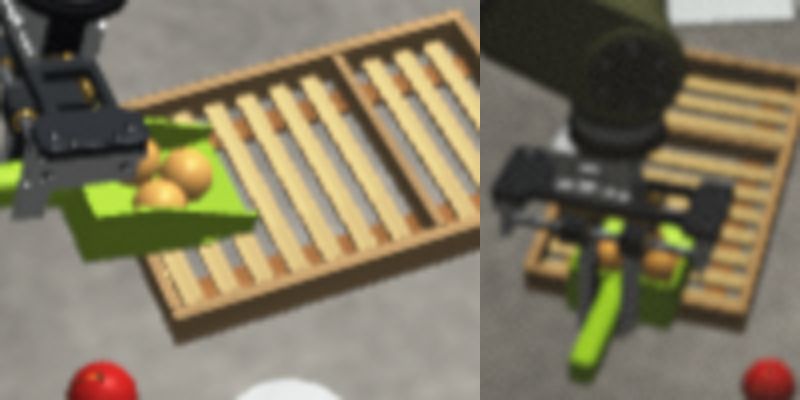

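Emit:
{"fn": "servo_tool", "kwargs": {
  "rows": [
    [-0.48,0.14,0,0.12,0.4,0.8,1],
    [-0.48,0.14,0,0.12,0.4,0.8,1],
    [-0.48,0.14,0,0.12,0.4,0.8,1],
    [-0.48,0.14,0,0.12,0.4,0.8,1],
    [-0.48,0.14,0,0.12,0.4,0.8,1],
    [-0.48,0.14,0,0.12,0.4,0.8,1],
    [-0.48,0.14,0,0.12,0.4,0.8,1],
    [-0.48,0.14,0,0.12,0.4,0.8,1],
    [-0.48,0.14,0,0.13,0.45,0.8,1],
    [-0.48,0.14,0,0.14,0.45,0.8,1],
    [-0.48,0.14,0,0.14,0.45,0.8,1],
    [-0.48,0.14,0,0.14,0.45,0.8,1],
    [-0.48,0.14,0,0.15,0.5,0.8,1],
    [-0.48,0.14,0,0.15,0.5,0.8,1],
    [-0.48,0.14,0,0.15,0.5,0.8,1],
    [-0.48,0.14,0,0.15,0.5,0.8,1],
    [0,0,0,0,0,0,1]
  ]
}}

```text
clock: 13.18
eef_pos: [500.4, -40.9, 83.5]
eef_rot: [-3.141, 0.385, 1.283]
wrist_force: [0.1, -0.7, -0.3]
finger_gap: 21.7
finger_force: 45.0
```

```bash
cat > see.py <<'E'
from h import *
s=manip.read_state(); print(s['clock'],s['eef_pos'],np.degrees(s['eef_rot']),s['joints'].round(2),s['wrist_force'])
T=pose(s);L=T[:3,3]+T[:3,:3]@[158,0,2.5];print("lip",L)
S=cam("scene");D=cam("side")
yax=T[:3,:3]@[0,1,0]
print("expected lip corner px",proj(S,[L+45*yax,L-45*yax]).ravel(),proj(D,[L+45*yax,L-45*yax]).ravel())
for n,c in(("S",S),("D",D)):
    m=mask(c,*LIME);k=max(cv2.findContours(m,0,2)[0],key=cv2.contourArea);print(n,cv2.approxPolyDP(k,2.5,True)[:,0].tolist())
    for b in blobs(mask(c,*ORANGE),30):
        if 150<b[0][1]<300 and b[0][0]<420: print("  o",b[0],b[1][2:],onz(c,b[0],31)[0])
E
python3 see.py
```

```text
13.175 [500.4 -40.9  83.5] [-180.    22.    73.5] [ 0.   0.4  1.7 -0.4  1.2  0.5] [ 0.1 -0.7 -0.3]
lip [541.7  98.6  21.9]
expected lip corner px [332.9 208.5 321.  186.1] [325.4 205.  301.2 200.3]
S [[334, 205], [328, 201], [322, 183], [317, 182], [310, 192], [289, 192], [286, 197], [293, 211], [321, 211]]
  o [335.2 182.9] [12 12 98] [520.2 146.5  31. ]
  o [356.8 184.8] [12 11 84] [564.4 190.7  31. ]
  o [352.6 196.2] [ 13  12 101] [589.9 152.9  31. ]
  o [248.7 276.2] [ 17  15 197] [ 629.3 -211.8   31. ]
D [[306, 200], [301, 201], [294, 229], [298, 229], [304, 220]]
  o [319.3 180.6] [ 9  7 42] [567.6 198.8  31. ]
  o [345.6 275.6] [12 10 94] [ 631.1 -207.7   31. ]
```

All three apricots are out at 22° of tilt, lying at about (520,146), (564,191) and (590,153), inside the wide bay. I'll lift, level and carry the scoop back.

Emit:
{"fn": "servo_tool", "kwargs": {
  "rows": [
    [0,0,0,0,0,5,1],
    [0,0,0,0,0,15,1],
    [0,0,0,0,0,20,1],
    [0,0,0,0,-4,20,1],
    [1.92,-0.572,0,-1.2,-8,0,1],
    [1.92,-0.572,0,-1.2,-12,0,1],
    [1.92,-0.572,0,-1.2,-12,0,1],
    [1.92,-0.572,0,-1.2,-12,0,1],
    [1.92,-0.572,0,-1.2,-12,0,1],
    [1.92,-0.572,0,-1.2,-12,0,1],
    [1.92,-0.572,0,-1.2,-12,0,1],
    [1.92,-0.572,0,-1.2,-12,0,1],
    [1.92,-0.572,0,-1.2,-12,0,1],
    [1.92,-0.572,0,-1.2,-12,0,1],
    [1.92,-0.572,0,-1.2,-12,0,1],
    [0,0,3.9,-4,-22,-10,1],
    [0,0,3.9,-4,-30,-20,1],
    [0,0,3.9,-4,-30,-20,1],
    [0,0,3.9,-4,-20,-20,1],
    [0,0,0,0,0,0,1]
  ]
}}

```text
clock: 15.78
eef_pos: [470.3, -275.9, 73.2]
eef_rot: [-3.14, -0.001, 1.553]
wrist_force: [-0.4, 0.6, -0.9]
finger_gap: 21.4
finger_force: 45.0
```

Run:
```python
from h import *
s=manip.read_state(); print(s['clock'],s['eef_pos'],np.degrees(s['eef_rot']),s['joints'].round(2))
w=cam("wrist"); print("o",[(b[0],b[1].tolist()) for b in blobs(mask(w,*ORANGE),300)])
m=mask(w,*LIME);print(cv2.approxPolyDP(cv2.convexHull(max(cv2.findContours(m,0,2)[0],key=cv2.contourArea)),3,True)[:,0].tolist())
```

```text
15.775 [ 470.3 -275.9   73.2] [-179.9   -0.    89. ] [-0.6  0.4  1.7 -0.   1.  -0.6]
o [(array([558.2, 131.5]), [524, 101, 71, 64, 3319]), (array([365.4, 395.8]), [132, 390, 343, 10, 1523])]
[[421, 0], [421, 110], [413, 205], [341, 321], [304, 321], [232, 206], [224, 118], [223, 0]]
```

Emit:
{"fn": "servo_tool", "kwargs": {
  "rows": [
    [0,0,0,-0.7,-4,-14,1],
    [0,0,0,-0.7,-4,-14,1],
    [0,0,0,0,0,-12,1],
    [0,0,0,0,0,-8,1],
    [0,0,0,0,0,-4,1],
    [0,0,0,0,0,-2,1],
    [0,0,0,0,0,-1.5,1],
    [0,0,0,0,0,-0.5,1],
    [0,0,0,0,0,0,1]
  ]
}}

```text
clock: 16.95
eef_pos: [469.8, -283.1, 17.7]
eef_rot: [3.141, 0.0, 1.554]
wrist_force: [-0.0, -0.8, -0.7]
finger_gap: 21.9
finger_force: 45.0
```

Emit:
{"fn": "servo_tool", "kwargs": {
  "rows": [
    [0,0,0,0,0,-0.4,1],
    [0,0,0,0,0,-0.3,1],
    [0,0,0,0,0,0,0.5],
    [0,0,0,0,0,0,0],
    [0,0,0,0,0,0,0],
    [0,0,0,0,0,0,0],
    [0,0,0,0,0,10,0],
    [0,0,0,0,0,25,0],
    [0,0,0,0,0,35,0],
    [0,0,0,15,6,35,0],
    [0,0,0,40,12,20,0],
    [0,0,0,40,12,8,0],
    [0,0,0,40,12,0,0],
    [0,0,0,26,6,0,0],
    [0,0,0,0,0,0,0],
    [0,0,0,0,0,0,0]
  ]
}}

```text
clock: 18.95
eef_pos: [630.2, -235.2, 150.1]
eef_rot: [-3.141, 0.0, 1.554]
wrist_force: [-0.6, -0.0, -0.2]
finger_gap: 93.9
finger_force: 0.0
```

Run:
```python
from h import *
s=manip.read_state(); print(s['clock'],s['eef_pos'],np.degrees(s['eef_rot']))
w=cam("wrist"); np.savez("w3.npz",im=w[0],T=w[2]); cv2.imwrite("pics/w3.png",w[0][:,:,::-1])
for b in blobs(mask(w,*ORANGE),600): print("o",b[0],b[1],onz(w,b[0],28))
m=cv2.inRange(hsv(w),(0,0,170),(180,60,255))|mask(w,*ORANGE); m[:,:200]=0
k=max(cv2.findContours(m,0,2)[0],key=cv2.contourArea); print(cv2.boundingRect(k))
P=onz(w,k[:,0],13)[:,:2]; print("saucer",cv2.minEnclosingCircle(P.astype(np.float32)))
P=onz(w,cv2.findContours(mask(w,*LIME),0,2)[0][0][:,0],20)
o=mask(w,*ORANGE);k=max(cv2.findContours(o[:300],0,2)[0],key=cv2.contourArea);print("ellipse",cv2.fitEllipse(cv2.convexHull(k)))
S=cam("scene");D=cam("side")
for n,c in(("S",S),("D",D)):
    for b in blobs(mask(c,*ORANGE),30):
        if 150<b[0][1]<300 and b[0][0]<420: print(n,"o",b[0],b[1][2:],onz(c,b[0],31)[0])
```

```text
18.95 [ 630.2 -235.2  150.1] [-180.     0.    89.1]
o [321.6 174.4] [ 299  152   46   46 1574] [[ 629.6 -214.7   28. ]]
o [526.  395.8] [ 296  390  337   10 1488] [[ 868.9 -486.9   28. ]]
(264, 120, 103, 102)
saucer ((622.71044921875, -215.86155700683594), 52.00908660888672)
ellipse ((321.5672302246094, 174.40940856933594), (45.113037109375, 46.32155227661133), 94.77532196044922)
S o [335.1 182.9] [ 12  12 100] [520.1 146.1  31. ]
S o [355.9 185.1] [12 10 84] [563.6 188.   31. ]
S o [352.8 196.2] [12 12 99] [590.2 153.3  31. ]
S o [249.  276.6] [ 17  15 183] [ 630.8 -211.8   31. ]
D o [327.8 187.4] [ 8  6 30] [597.7 162.8  31. ]
D o [345.4 275.7] [12 10 95] [ 630.7 -208.    31. ]
```

View pics/w3.png

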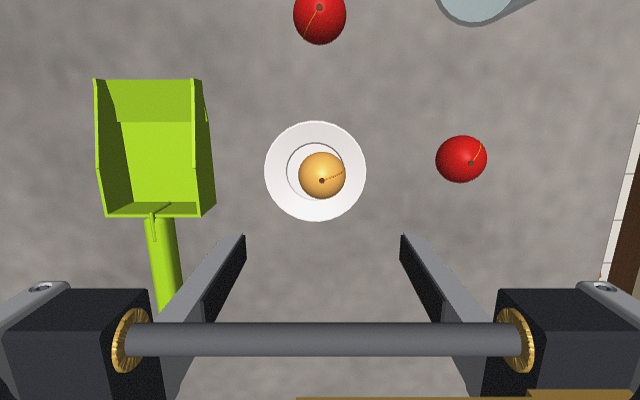

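The wrist view shows the empty scoop flat on the ledge at left. The soft orange apricot (322,174) sits in the saucer centred at (315,171), with the red balls elsewhere.

Emit:
{"fn": "servo_tool", "kwargs": {
  "rows": [
    [0,0,0,0,10,-20,0.38],
    [0,0,0,-0.2,11,-30,0.38],
    [0,0,0,0,0,-25,0.38],
    [0,0,0,0,0,-10,0.38],
    [0,0,0,0,0,0,0.38],
    [0,0,0,0,0,0,0.38]
  ],
  "grip_force": 4
}}

```text
clock: 19.85
eef_pos: [630.9, -214.4, 66.1]
eef_rot: [3.14, 0.001, 1.554]
wrist_force: [-0.6, 0.7, -0.2]
finger_gap: 58.4
finger_force: 0.0
```

Run:
```python
from h import *
s=manip.read_state(); print(s['clock'],s['eef_pos'],np.degrees(s['eef_rot']),s['finger_gap'])
w=cam("wrist"); d=np.load("w3.npz"); w3=(d['im'],w[1],d['T'])
for b in blobs(mask(w,*ORANGE),600)[:1]: print("o",b[0],b[1],onz(w,b[0],28),tri(w3,(321.6,174.4),w,b[0]))
print(tri(cam("scene"),(249,277),w3,(321.6,174.4)))
```

```text
19.85 [ 630.9 -214.4   66.1] [179.9   0.   89. ] 58.4173401557127
o [320.5 225.6] [ 290  195   62   62 2828] [[ 629.5 -215.3   28. ]] (array([ 629.6, -214. ,   31.5]), np.float64(0.10514535844332817))
(array([ 630.4, -213.1,   30.2]), np.float64(2.6127096094061586))
```

Emit:
{"fn": "servo_tool", "kwargs": {
  "rows": [
    [0,0,0,-0.4,0,-15,0.38],
    [0,0,0,0,0,-15,0.38],
    [0,0,0,0,0,-12,0.38],
    [0,0,0,0,0,-6,0.38],
    [0,0,0,0,0,-2.3,0.38],
    [0,0,0,0,0,0,0.38],
    [0,0,0,0,0,0,0.38]
  ]
}}

```text
clock: 20.82
eef_pos: [630.3, -214.1, 15.0]
eef_rot: [3.141, 0.0, 1.554]
wrist_force: [-0.1, 0.4, 0.2]
finger_gap: 58.0
finger_force: 0.0
```

Emit:
{"fn": "servo_tool", "kwargs": {
  "rows": [
    [0,0,0,0,0,0,0.4],
    [0,0,0,0,0,0,0.42],
    [0,0,0,0,0,0,0.44],
    [0,0,0,0,0,0,0.46],
    [0,0,0,0,0,0,0.475],
    [0,0,0,0,0,0,0.49],
    [0,0,0,0,0,0,0.5],
    [0,0,0,0,0,0,0.51],
    [0,0,0,0,0,0,0.52],
    [0,0,0,0,0,0,0.53],
    [0,0,0,0,0,0,0.55],
    [0,0,0,0,0,0,0.6],
    [0,0,0,0,0,0,0.6]
  ],
  "grip_force": 4
}}

```text
clock: 22.45
eef_pos: [630.1, -214.0, 14.6]
eef_rot: [3.142, 0.0, 1.554]
wrist_force: [1.2, 0.6, -0.2]
finger_gap: 45.5
finger_force: 4.0
```

Emit:
{"fn": "servo_tool", "kwargs": {
  "rows": [
    [0,0,0,0,0,1,0.6],
    [0,0,0,0,0,3,0.6],
    [0,0,0,0,0,6,0.6],
    [0,0,0,0,0,10,0.6],
    [0,0,0,0,0,14,0.6],
    [0,0,0,0,0,16,0.6],
    [0,0,0,0,0,16,0.6],
    [0,0,0,0,0,14,0.6],
    [0,0,0,0,0,9,0.6],
    [0,0,0,0,0,5,0.6],
    [0,0,0,0,0,1,0.6],
    [0,0,0,0,0,0,0.6]
  ]
}}

```text
clock: 23.95
eef_pos: [630.0, -214.0, 109.1]
eef_rot: [-3.141, -0.0, 1.555]
wrist_force: [0.3, 0.2, -1.1]
finger_gap: 45.5
finger_force: 4.0
```

Emit:
{"fn": "servo_tool", "kwargs": {
  "rows": [
    [0,0,-0.1,-0.3,4,0,0.6],
    [0,0,-0.3,-0.8,10,0,0.6],
    [0,0,-0.55,-1.4,17,0,0.6],
    [0,0,-0.8,-2,24,0,0.6],
    [0,0,-1,-2.4,30,0,0.6],
    [0,0,-1,-2.4,30,0,0.6],
    [0,0,-1,-2.4,30,0,0.6],
    [0,0,-1,-2.4,30,0,0.6],
    [0,0,-1,-2.4,30,0,0.6],
    [0,0,-1,-2.4,30,0,0.6],
    [0,0,-1,-2.4,30,0,0.6],
    [0,0,-1,-2.4,30,0,0.6],
    [0,0,-1,-2.4,30,0,0.6],
    [0,0,-1,-2.4,30,0,0.6],
    [0,0,-1,-2.4,30,0,0.6],
    [0,0,-1,-2.4,30,0,0.6],
    [0,0,-1,-2.4,28,0,0.6],
    [0,0,-0.5,-1.6,20,0,0.6],
    [0,0,-0.3,-0.9,11,0,0.6],
    [0,0,-0.1,-0.4,5,0,0.6]
  ]
}}

```text
clock: 26.45
eef_pos: [591.1, 265.6, 109.5]
eef_rot: [-3.142, 0.0, 1.282]
wrist_force: [-0.5, -1.0, -0.6]
finger_gap: 45.7
finger_force: 4.0
```

Run:
```python
from h import *
s=manip.read_state(); print(s['clock'],s['eef_pos'],np.degrees(s['eef_rot']),s['finger_gap'],s['finger_force'])
w=cam("wrist"); cv2.imwrite("pics/w4.png",w[0][:,:,::-1]); np.savez("w4.npz",im=w[0],T=w[2])
R=Ro.from_euler('z',-16.6,degrees=True).as_matrix(); t=np.array([564.2,172,0])
P=np.array([(-100,41,32),(100,41,32),(-100,155,32),(100,155,32),(0,97,12),(0,-52,12)])@R.T+t
print(proj(w,P))
```

```text
26.45 [591.1 265.6 109.5] [-180.     0.    73.4] 45.71563631569149 3.9999177306890488
[[211.5 268.7]
 [435.3 268.9]
 [197.9 139.2]
 [449.3 139.4]
 [323.4 202.4]
 [323.2 340.8]]
```

View pics/w4.png

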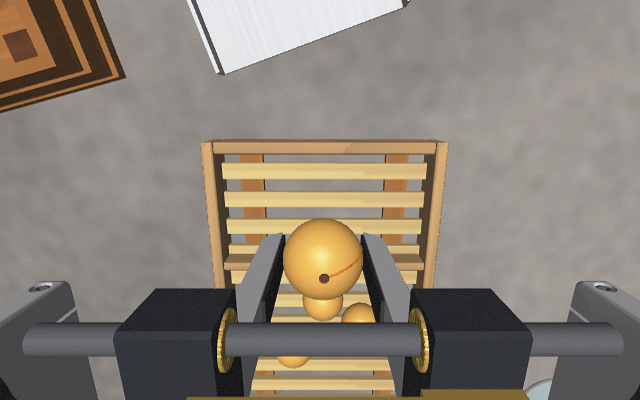

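The wrist view shows the soft apricot between the fingers above the narrow bay. The narrow bay's slats are at rows 171, 199 and 227, the cross bar is near row 263, and the apricots lie beyond it in the wide bay.

Run:
```python
from h import *
d=np.load("w4.npz"); w=(d['im'],manip.camera_info("wrist"),d['T'])
g=w[0][150:262,232:240].astype(float).mean((1,2)); e=np.diff(g); r=[i+150.5 for i in range(1,len(e)-1) if abs(e[i])>12 and abs(e[i])>=abs(e[i-1]) and abs(e[i])>=abs(e[i+1])]
u=np.array([.286,.958,0]);P=onz(w,[(323,x+.5) for x in r],12)
for x,p in zip(r,P): print(x,p,"tray y",(p-[564.2,172,0])@u)
```

```text
152.5 [604.2 307.8  12. ] tray y 141.58118969113073
154.5 [603.7 306.2  12. ] tray y 139.8490445448686
162.5 [601.7 299.5  12. ] tray y 132.86043127374626
178.5 [597.7 285.8  12. ] tray y 118.58846506808891
191.5 [594.3 274.4  12. ] tray y 106.69360990765112
206.5 [590.3 260.9  12. ] tray y 92.622607036445
219.5 [586.7 248.9  12. ] tray y 80.11651234291212
233.5 [582.8 235.7  12. ] tray y 66.31268226517258
242.5 [580.2 227.   12. ] tray y 57.24877856448067
245.5 [579.4 224.   12. ] tray y 54.19362947316223
253.5 [577.  216.2  12. ] tray y 45.96226950768932
```

Emit:
{"fn": "servo_tool", "kwargs": {
  "rows": [
    [0,0,0,-0.6,-2.3,0,0.6],
    [0,0,0,-1,-4,-5,0.6],
    [0,0,0,-1,-4,-12,0.6],
    [0,0,0,0,0,-16,0.6],
    [0,0,0,0,0,-16,0.6],
    [0,0,0,0,0,-14,0.6],
    [0,0,0,0,0,-10,0.6],
    [0,0,0,0,0,-6,0.6],
    [0,0,0,0,0,-3,0.6],
    [0,0,0,0,0,-2,0.6],
    [0,0,0,0,0,-1.5,0.6],
    [0,0,0,0,0,-1,0.6],
    [0,0,0,0,0,0,0.6],
    [0,0,0,0,0,0,0.6]
  ]
}}

```text
clock: 28.25
eef_pos: [589.0, 254.7, 23.1]
eef_rot: [3.141, -0.0, 1.281]
wrist_force: [-0.3, 0.6, -1.5]
finger_gap: 45.6
finger_force: 4.0
```

Emit:
{"fn": "servo_tool", "kwargs": {
  "rows": [
    [0,0,0,0,0,-0.6,0.6],
    [0,0,0,0,0,-0.5,0.6],
    [0,0,0,0,0,-0.4,0.6],
    [0,0,0,0,0,-0.3,0.6],
    [0,0,0,0,0,0,0.6],
    [0,0,0,0,0,0,0.6]
  ]
}}

```text
clock: 29.0
eef_pos: [588.9, 254.7, 21.3]
eef_rot: [-3.142, 0.0, 1.281]
wrist_force: [0.3, -0.3, -0.8]
finger_gap: 45.6
finger_force: 4.0
```

Run:
```python
from h import *
f=[];z=[]
for _ in range(4):
    c=cam("wrist"); s=manip.read_state(); f.append(s['wrist_force'][2]);z.append(s['eef_pos'][2])
print(f,z)
```

```text
[np.float64(-0.6495576595916049), np.float64(-0.5703448837863019), np.float64(-1.3207752611937738), np.float64(-0.018677411873864846)] [np.float64(21.255449483220108), np.float64(21.253075066876644), np.float64(21.239348087323517), np.float64(21.25134414788025)]
```

Emit:
{"fn": "servo_tool", "kwargs": {
  "rows": [
    [0,0,0,0,0,-0.2,0.6],
    [0,0,0,0,0,-0.2,0.6],
    [0,0,0,0,0,-0.2,0.6],
    [0,0,0,0,0,0,0.6]
  ]
}}

```text
clock: 29.7
eef_pos: [589.0, 254.8, 20.8]
eef_rot: [3.141, -0.0, 1.281]
wrist_force: [-0.2, 1.0, 1.8]
finger_gap: 45.3
finger_force: 4.0
```

Run:
```python
from h import *
f=[]
for _ in range(8):
    c=cam("wrist"); s=manip.read_state(); f.append(s['wrist_force'][2])
print(np.mean(f),np.std(f),s['eef_pos'])
```

```text
2.3433662347884474 0.5081681306203848 [589.  254.7  20.8]
```

Emit:
{"fn": "servo_tool", "kwargs": {
  "rows": [
    [0,0,0,0,0,0.2,0.6],
    [0,0,0,0,0,0,0.51],
    [0,0,0,0,0,0,0.49],
    [0,0,0,0,0,0,0.46],
    [0,0,0,0,0,0,0.42],
    [0,0,0,0,0,0,0.36],
    [0,0,0,0,0,0,0.3],
    [0,0,0,0,0,0,0.25],
    [0,0,0,0,0,0,0.25],
    [0,0,0,0,0,4,0.25],
    [0,0,0,0,0,12,0.25],
    [0,0,0,0,0,20,0.25],
    [0,0,0,0,0,30,0.25],
    [0,0,0,0,0,40,0.25],
    [0,0,0,0,0,40,0.25],
    [0,0,0,0,0,40,0.25],
    [0,0,0,-20,-20,20,0.25],
    [0,0,0,-20,-20,0,0.25],
    [0,0,0,0,0,0,0.25],
    [0,0,0,0,0,0,0.25]
  ]
}}

```text
clock: 32.6
eef_pos: [549.2, 214.9, 227.8]
eef_rot: [3.141, -0.001, 1.281]
wrist_force: [-0.8, -0.5, 0.2]
finger_gap: 70.2
finger_force: 0.0
```

```bash
python3 see.py | grep -v -i lip
python3 - <<'E'
from h import *
c=cam("scene"); w=cam("wrist"); a=cv2.resize(c[0][150:300,155:425],None,fx=1.8,fy=1.8,interpolation=cv2.INTER_CUBIC)
b=cv2.resize(w[0],(432,270)); 
cv2.imwrite("pics/fin.png",np.vstack([a,cv2.copyMakeBorder(b,0,0,0,486-432,0)])[:,:,::-1])
E
```

```text
32.6 [549.2 214.9 227.8] [179.9  -0.   73.4] [0.3 0.4 1.4 0.  1.4 0.6] [-0.8 -0.5  0.2]
S [[254, 230], [235, 210], [198, 225], [199, 237], [163, 256], [162, 260], [168, 264], [205, 244], [217, 256], [244, 241]]
  o [380.6 175.7] [ 14  16 130] [579.9 269.4  31. ]
  o [335.1 182.9] [ 12  12 101] [520.1 146.2  31. ]
  o [355.9 185.1] [12 10 84] [563.6 188.   31. ]
  o [352.8 196.1] [12 11 96] [589.8 153.6  31. ]
D [[307, 257], [280, 259], [279, 287], [289, 289], [289, 322], [293, 325], [296, 322], [297, 289], [307, 287]]
  o [324.5 165.9] [12  7 64] [591.2 277.3  31. ]
  o [319.1 181.2] [ 9  7 47] [566.8 195.4  31. ]
  o [326.8 188.2] [10  7 47] [593.6 158.9  31. ]
  o [307.  189.8] [14  6 57] [520.4 153.6  31. ]
```

View pics/fin.png

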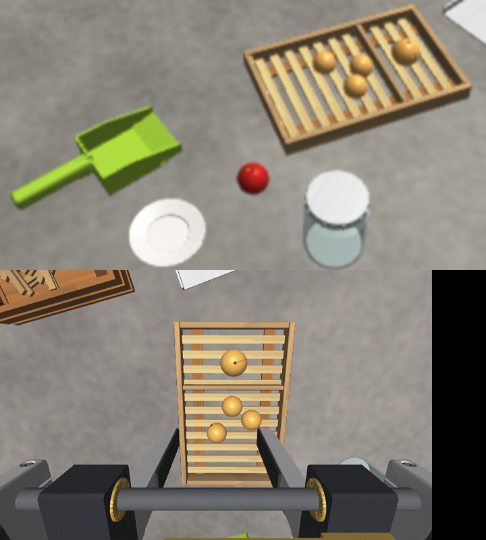

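The final picture shows the soft apricot in the narrow bay (405,50), the three small apricots in the wide bay, the scoop flat and empty on the ledge, and everything else in place. The gripper is clear of everything.

```bash
python3 -c "
from cell import manip
print(manip.sign_off())"
```

```text
the job is handed in; nothing more can be done
None
```

I handed the job in at about 33 s on the robot's clock: the three apricots are in the wide bay, the empty scoop is flat on the ledge, the soft apricot is set down in the narrow bay, and I never touched the jar, peg crate or dustpan.

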